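Unlatch the file case and draw the long file out

ROBOT

A 7-joint arm with a two-finger parallel gripper is mounted at the origin on a cart in front of the work surface, level with it; the furniture and walls round the work are solid. World frame = base frame: x ahead of the robot, y to its left, z up, the work surface at z = 0. Lengths are in m, angles in degrees, forces in N, time in s.
With the tool pointing down it reaches from about 0.425 to 0.875 m from the base axis. Payload 4.7 kg.
Tool frame: the origin (TCP) lies midway between the tips of the shut fingers; the grasp point (between the pads) lies 19 mm behind it (env.grip_depth is the distance from the TCP to the grasp point, in m); z points along the fingers, y is the line along which they close (so a half turn about z gives the same grasp; the last joint's range is limited). The gripper opens to 87 mm and grips with 3 to 60 N. Pads are 19 mm wide; open, the fingers measure 117 mm over their backs; the gripper's body (75 mm by 190 mm) begins 51 mm behind the grasp point.
Start: joints at [-66.515, 18.392, -4.016, 83.108, 1.295, 78.541, -3.26], TCP at [0.251, 0.6, 0.223] pointing down, gripper open.
Joint ranges: [-163.93, 163.93], [-17.29, 119.83], [-79.2, 71.16], [3.27, 140.29], [-89.18, 269.18], [5.43, 117.66], [-154.24, 154.24]. Speed limits (degrees/s): [147.25, 147.25, 180, 180, 180, 180, 180].

INTERFACE

Orientations are given as [roll, pitch, yaw] about the fixed x, y, z axes, in that order (R = Rz(yaw) Ry(pitch) Rx(roll)).
In Python, from cell import get_obs, optics, env, nets gives the robot as it stands.
- The arm moves only by the shell command python3 -m creep 'ROWS' [FORCE]. ROWS is JSON, a list of rows, each an object of numbers: "wx", "wy", "wz": the turn, a rotation vector about the tool's x, y, z in degrees; "tx", "ty", "tz": the shift along the tool's x, y, z in mm; "gripper": the opening, from -1 (shut) to 1 (fully open). A call has 1 to 5 rows; each row is the pose to reach, as a shift and turn from the pose commanded when the call began, along the tool's axes at that moment; what a row does not reach only later rows make up. A row lasts 1/12 s, in which the tool goes at most 41.7 mm and 7.16 degrees, less where a joint would pass 70% of its speed; a pose out of reach is approached as far as the arm can. A call with a gripper value outside its range is refused whole. The fingers move at their own pace and stop on an object; FORCE is the grip in N (left out, the last holds). Time passes only in rows, so rows that repeat a pose let the fingers close. It gives the time, the measured TCP pose, the force, the opening and the grip force at its end, in the units of the state.
- get_obs(): the state, without advancing time (a new reading comes with each control period).
- optics.read_camera(name): name is "scene" or "top" or "wrist"; returns (picture, depth): 480x640x3 uint8, red, green, blue; 480x640 float32, m along the optical axis (not along the pixel's ray), 0 where there is no reading.
- optics.camera_info(name): a dict with "fovy" (degrees; the focal length in pixels is half the picture's height over the tangent of half this angle, whatever the lens; pixels are square), "cx", "cy" (the principal point, pixels), "R" (3x3) and "t" (3): a world point X has camera coordinates R X + t; the wrist camera has in their place "tool_from_camera" (4x4, takes a point from camera to tool coordinates, whose origin is the TCP and whose axes are the flange's). Camera axes: x right, y down, z forward; pixel columns grow to the right and rows downward; lengths in m; the calibration is good to about 2 mm. The wrist camera is an equidistant fisheye: a pixel r from the principal point sees the ray r / f radians off the axis. A picture is of the moment at which its call begins: read the wrist's pose just before it. camera_info takes no time and is no camera call.
- env.sign_off(): hands the job in; it is judged then, once.
Trained networks look in the newest picture that a camera, given by its name, has taken for a name from the list of things; names that differ only in an ending like _2 or _b are one class to them, and where a whole thing is asked for, a point or a joint stands for the part that bears it (a point fixed in the world has none). Each returns a list of dicts, best first, with "confidence" (0 to 1); they miss things now and then, are a little off and sometimes report something else, mostly with a low value. They report only what shows in the picture. A call takes as long as a camera call.
- nets.look_for(query, camera): "point" ([x, y, z] in m, in world coordinates, good to about 4 mm: the middle of the surface that is visible of it).
- nets.place_of(query, camera): "point" ([x, y, z] in m, in world coordinates, good to about 4 mm: a listed point, or the origin of a listed thing).
The state is a dict: "time_s": time; "qpos": joint angles; "joint_velocities": joint speeds; "effort": joint torques, N m; "tool_pos": TCP position; "tool_rot": TCP orientation; "force": force on the tool from outside, world axes, zero at the start; "wrist_torque": the same for the moment, N m; "grip_width": finger opening in m; "grasp_force": force on a finger pad.
Only numpy, scipy, OpenCV 4.12 (cv2) and the standard library are available. Lean on these libraries where they do the work, as an engineer would, in place of code of your own. Each camera call takes 0.05 s, during which the arm holds its last target. There are 200 camera calls.

TASK

Press the red sprung catch knob of the file case down, turn it anticlockwise as far as it goes so that its steel bar swings off the case, and let it spring back up. Then take the file by its wooden handle, tilt the handle end up out of the opening while the blade is still under the hood, draw the file out diagonally and finish holding it still in the gripper above the case, all of it at least 5 cm clear above the hood. Leave the tin, the steel block and the brass block where they are.

Things in the scene. Friction and masses are not known exactly. Their poses are not given: they have to be found in the camera images.
- file_case: Fixed light-wood case 140 x 338 mm; origin at the centre of its underside on the bench, z up, long axis its y. Floor 4 mm thick; inside 128 (x) by 326 mm (y). Open on top from inside y = -163 to +42 mm, with walls 6 mm thick and 46 mm high; roofed by a fixed hood from there to the +y end. The 205 mm opening is shorter than the file
- hood_edge (a point): Middle of the lower edge of the case's dark fixed hood where the opening ends (case x = 0, y = +42 mm), 52 mm above the bench; the hood's top is 57 mm up. Axes as the case's; the hood reaches from here along +y
- knob_grip (a point): Point on the catch knob's axis, 86 mm above the bench when up, in a red upright bar 42 mm long (its x), 16 mm thick (its y), 64 to 100 mm up. Hold it down at least 5 mm all the while it turns. It stands on a dark steel housing 36 x 40 x 50 mm outside the case's +x wall at case x = 88, y = -150 mm
- bar_end (a point): End of the knob's steel retaining bar, 104 mm from the knob's axis along the knob's -x; bar 13 mm wide, 58 to 64 mm above the bench; at the start it lies over the file's handle end
- catch_press (a joint): Catch knob pressed down, m: 0 up, 0.009 fully down; sprung (about 3 N at first, 7 N fully down)
- catch (a joint): Catch knob turned anticlockwise as seen from above, rad: 0 locked, 1.4 at its end stop, bar off the case; when up it is locked at either end, between them it stays down
- file_grip (a point): Point in the wooden handle of the 287 mm hand file (0.13 kg) that lies in the case along its y, handle in the opening, blade tip under the hood. Handle 29 mm wide, 30 high, 95 long; this point 17 mm above the file's underside. Own +y runs from tip to handle end, z up; handle end 81 mm away along +y, tip 205 mm along -y
- file_tip (a point): Tip end of the steel blade (blade 18 mm wide, 15 mm high), 6 mm above the file's underside
- file_butt (a point): End of the file's wooden handle, 17 mm above the file's underside
- powder_tin_mid (a point): Centre of a loose round pale tin, 58 mm across, 18 mm high, beside the case; leave alone
- bench_block_mid (a point): Centre of a loose steel block 58 x 60 x 28 mm beside the case; leave alone
- brass_block_mid (a point): Centre of a loose brass block 21 x 66 x 20 mm beside the case; leave alone
- sheath_foot (a point): Foot, on the bench, of a stiff grey crumpled sheath about 60 mm thick that hangs from the ceiling left of the work and is fixed: it leans from here up to 0.12 m farther from and 0.11 m farther right of the robot at 0.85 m height. Keep the arm clear of it

How it is judged (in metres and radians):
On the way, in this order (a step that is already met when the one before it is completed fails the run):
1. the catch knob is turned to its end and has sprung back up (value of joint catch above 1.15 rad and value of joint catch_press below 0.003 m), for 0.2 s.
2. the file is tilted: its handle end is above the opening while its tip is still under the hood (height (world z) of file_butt above 0.075 m and y of file_tip in the frame of file_case above 0.042 m and height (world z) of file_tip below 0.052 m), for 0.1 s.
At the end, for the whole second after the job is handed in: The file is held still in the fingers above the case, tip and handle end both more than 100 mm above the bench, its handle within 350 mm (horizontally) of the case's centre, touching nothing of the case; the catch knob is up (less than 3 mm pressed) and turned more than 1.15 rad (all of step 1 and height (world z) of each of file_tip, file_butt above 0.1 m and horizontal distance between file_grip and file_case below 0.35 m and contact force between the fingers and long_file above 1 N and contact force between long_file and file_case below 0.1 N and linear speed of long_file below 0.03 m/s); the arm keeps its last pose, push and grip.
It fails at once if the pale tin is pushed more than 2 cm (distance of powder_tin_mid from where it was at the start of the episode above 0.02 m).
It fails at once if the steel block is pushed more than 2 cm (distance of bench_block_mid from where it was at the start of the episode above 0.02 m).
It fails at once if the brass block is pushed more than 2 cm (distance of brass_block_mid from where it was at the start of the episode above 0.02 m).
It also fails if it takes over 69 s, if anything falls off the work surface, if the arm or the gripper's body presses on something with over 40 N, if the wrist force passes 120 N, or if a joint passes its speed limit or range.

## Working session

There is one attempt and no reset: what is moved stays moved. The work goes in short steps, Python scripts to look and compute and a shell command to move; the robot and the scene stay as the last step left them, time stands still between calls to the robot, and variables do not carry over. Pictures are saved under pics/ and viewed, at most 10 in all, crops included, and the job is handed in when it is done.

```bash
ls; mkdir -p pics
cat > h.py <<'E'
import numpy as np, cv2
from scipy.spatial.transform import Rotation as Ro
from cell import get_obs, optics, env, nets
def pose():
    o=get_obs(); return np.array(o['tool_pos']), Ro.from_euler('xyz',o['tool_rot'],degrees=True).as_matrix(), o
def snap(cam,name):
    p,d=optics.read_camera(cam); cv2.imwrite('pics/'+name,p[:,:,::-1]); return p,d
def go(target, yaw=None, R1=None):
    """rows numbers: shift in tool axes mm and rotvec deg"""
    p,R,o=pose()
    out=R.T@(np.array(target)-p)*1000
    if R1 is None and yaw is not None: R1=Ro.from_euler('xyz',[180,0,yaw],degrees=True).as_matrix()
    w=Ro.from_matrix(R.T@R1).as_rotvec(degrees=True) if R1 is not None else 0
    return out.round(1), np.round(w,1)
E
python3 - <<'E'
from h import *
p,R,o=pose(); print(o['time_s'],o['tool_pos'],o['tool_rot'],o['grip_width'],env.grip_depth)
for c in ['top','scene']:
    snap(c,c+'0.png')
    for q in ['file_case','hood_edge','knob_grip','bar_end','file_grip','file_butt','powder_tin_mid','bench_block_mid','brass_block_mid','sheath_foot']:
        r=nets.place_of(q,c)
        print(c,q,[(np.round(x['point'],3).tolist(),round(x['confidence'],2)) for x in r[:2]])
print(get_obs()['time_s'])
E
```

```text
pics
0.0 [0.25040308 0.59923142 0.22146337] [-1.79890357e+02  5.41282663e-03  1.57326161e+02] 0.08725030571180867 0.0187
top file_case [([0.613, -0.232, -0.002], 0.75)]
top hood_edge [([0.655, -0.228, 0.053], 0.71)]
top knob_grip [([0.455, -0.31, 0.09], 0.67)]
top bar_end [([0.634, -0.364, 0.014], 0.73), ([0.497, -0.213, 0.06], 0.55)]
top file_grip [([0.544, -0.219, 0.016], 0.63)]
top file_butt [([0.462, -0.216, 0.019], 0.69)]
top powder_tin_mid [([0.546, -0.369, 0.008], 0.64)]
top bench_block_mid [([0.634, -0.362, 0.013], 0.6), ([0.546, -0.369, 0.008], 0.56)]
top brass_block_mid [([0.632, -0.107, 0.01], 0.52)]
top sheath_foot [([0.611, -0.228, -0.002], 0.54)]
scene file_case []
scene hood_edge [([0.653, -0.235, 0.051], 0.64), ([0.4, 0.182, -0.004], 0.41)]
scene knob_grip [([0.457, -0.306, 0.08], 0.62)]
scene bar_end [([0.497, -0.214, 0.056], 0.63), ([0.463, -0.215, 0.018], 0.43)]
scene file_grip [([0.538, -0.22, 0.022], 0.9), ([0.458, -0.308, 0.086], 0.64)]
scene file_butt [([0.462, -0.216, 0.021], 0.75)]
scene powder_tin_mid [([0.538, -0.371, 0.007], 0.92)]
scene bench_block_mid [([0.634, -0.363, 0.013], 0.72)]
scene brass_block_mid [([0.63, -0.108, 0.008], 0.8)]
scene sheath_foot []
1.1
```

View pics/top0.png

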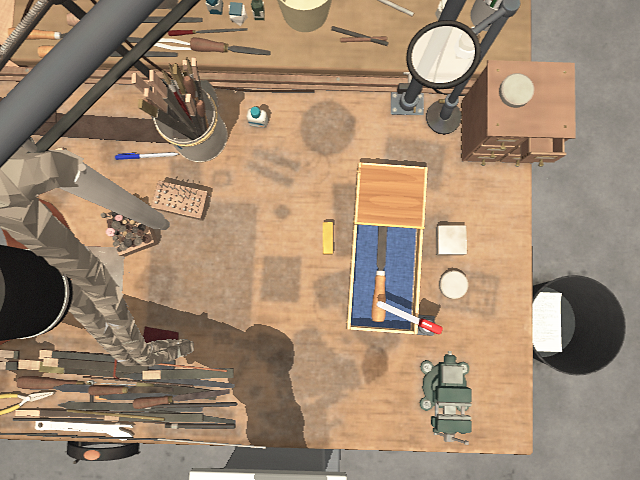

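View pics/scene0.png

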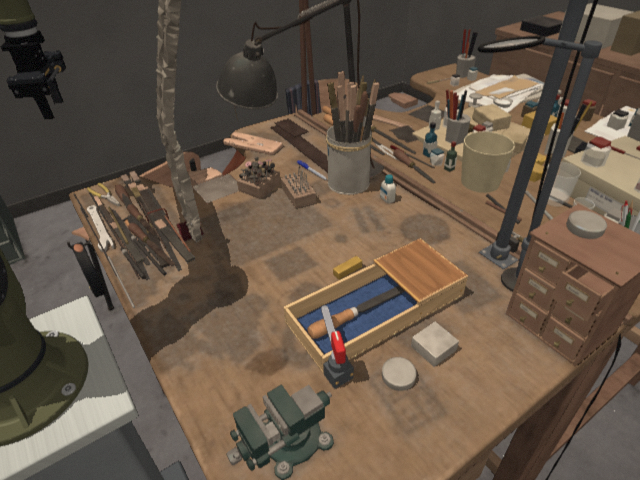

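The case lies with its +y away from the robot (about 5° to the right). The knob is at px (430,325) in the top view, and the sheath foot at about (185,345) in the top view and (190,235) in the scene view. Next I measure the sheath's line and refine the case yaw.

```bash
cat >> h.py <<'E'
def cloud(cam):
    p,d=optics.read_camera(cam); i=optics.camera_info(cam); f=240/np.tan(np.radians(i['fovy'])/2)
    v,u=np.mgrid[:480,:640]; X=np.stack([(u-i['cx'])/f*d,(v-i['cy'])/f*d,d],-1)
    W=(X-np.array(i['t']))@np.array(i['R']); W[d==0]=np.nan
    return p,W
E
python3 - <<'E'
from h import *
for c in ['scene','top']:
    p,W=cloud(c)
    i=optics.camera_info(c); print(c, 'cam at',(-np.array(i['R']).T@np.array(i['t'])).round(3))
    w=W.reshape(-1,3); col=p.reshape(-1,3).astype(int)
    for z in np.arange(.05,1.0,.1):
        m=(abs(w[:,2]-z)<.03)&(w[:,0]>.2)&(w[:,0]<.7)&(w[:,1]>-.05)&(w[:,1]<.4)
        if m.sum()>5: print(round(z,2),m.sum(),np.percentile(w[m],[2,50,98],axis=0).round(3)[:,:2].tolist())
    # hood top & case rectangle
    m=(abs(W[...,2]-.057)<.004)&(W[...,0]>.6)&(W[...,0]<.85)&(W[...,1]>-.33)&(W[...,1]<-.13)
    q=W[m][:,:2].astype(np.float32)
    print('hood',len(q),cv2.minAreaRect(q))
    m=(abs(W[...,2]-.046)<.004)&(W[...,0]>.4)&(W[...,0]<.85)&(W[...,1]>-.33)&(W[...,1]<-.13)
    print('walls',cv2.minAreaRect(W[m][:,:2].astype(np.float32)))
    m=(abs(W[...,2]-.061)<.004)&(W[...,0]>.42)&(W[...,0]<.55)&(W[...,1]>-.34)&(W[...,1]<-.18)
    print('bar',m.sum(),cv2.minAreaRect(W[m][:,:2].astype(np.float32)))
    m=(W[...,2]>.096)&(W[...,2]<.104)&(W[...,0]>.4)&(W[...,0]<.52)&(W[...,1]>-.36)&(W[...,1]<-.25)
    print('knobtop',m.sum(),cv2.minAreaRect(W[m][:,:2].astype(np.float32)) if m.sum()>3 else 0)
    # arm points
    m=(W[...,0]<.45)&(W[...,0]>-.2)&(W[...,1]>-.2)&(W[...,2]>.15)
    print('arm/other hi', m.sum())
E
```

```text
scene cam at [ 0.186 -0.688  0.697]
0.05 5492 [[0.217, 0.068], [0.337, 0.215], [0.691, 0.383]]
0.15 421 [[0.393, 0.143], [0.4, 0.149], [0.414, 0.214]]
0.25 433 [[0.394, 0.145], [0.399, 0.153], [0.413, 0.212]]
0.35 537 [[0.397, 0.145], [0.407, 0.153], [0.424, 0.194]]
0.45 730 [[0.416, 0.125], [0.428, 0.134], [0.446, 0.169]]
0.55 59 [[0.438, 0.113], [0.444, 0.118], [0.46, 0.15]]
hood 3162 ((0.7170966267585754, -0.2331676334142685), (0.14404310286045074, 0.1299230307340622), 88.26066589355469)
walls ((0.6043669581413269, -0.2287527620792389), (0.33720117807388306, 0.17649100720882416), 3.9733550548553467)
bar 171 ((0.4755195081233978, -0.2625461518764496), (0.12077144533395767, 0.01426532119512558), 64.553466796875)
knobtop 211 ((0.4576380252838135, -0.3105998933315277), (0.04243479669094086, 0.01628582365810871), 67.00357818603516)
arm/other hi 9563
top cam at [ 0.501 -0.095  1.208]
0.05 10665 [[0.217, 0.074], [0.329, 0.231], [0.692, 0.389]]
0.15 208 [[0.394, 0.144], [0.409, 0.159], [0.417, 0.208]]
0.25 212 [[0.394, 0.146], [0.407, 0.151], [0.415, 0.165]]
0.35 138 [[0.396, 0.145], [0.4
[... 154 characters left out ...]
0.46, 0.087], [0.474, 0.109], [0.494, 0.13]]
0.75 1402 [[0.49, 0.033], [0.507, 0.077], [0.565, 0.104]]
0.85 6871 [[0.475, 0.034], [0.515, 0.08], [0.567, 0.096]]
0.95 15013 [[0.541, -0.019], [0.59, 0.023], [0.64, 0.056]]
hood 3907 ((0.7165414094924927, -0.23365995287895203), (0.14048589766025543, 0.12787185609340668), 87.5508804321289)
walls ((0.6093229055404663, -0.24385713040828705), (0.17040638625621796, 0.3358515799045563), 87.5516357421875)
bar 157 ((0.47971564531326294, -0.262882262468338), (0.1156654879450798, 0.02191012166440487), 65.11734771728516)
knobtop 165 ((0.4572986364364624, -0.31046950817108154), (0.04166022315621376, 0.01579221710562706), 67.27800750732422)
arm/other hi 1530
```

```bash
python3 -m creep '[{"tz":-30,"ty":-30},{"tz":-70,"ty":-60},{"tz":-110,"ty":-90},{"tz":-150,"ty":-120},{"tz":-180,"ty":-150}]'
python3 - <<'E'
from h import *
p,R,o=pose(); print(p.round(4).tolist(),np.round(o['tool_rot'],1),np.round(o['qpos'],2).tolist(), np.hypot(*p[:2]))
E
python3 -m creep '[{"wx":7,"ty":-20},{"wx":14,"ty":-40},{"wx":21,"ty":-60},{"wx":28,"ty":-80},{"wx":35,"ty":-100}]'
python3 - <<'E'
from h import *
p,R,o=pose(); print(p.round(4).tolist(),np.round(o['tool_rot'],1),np.round(o['qpos'],2).tolist(), np.hypot(*p[:2]))
E
```

```text
[0.2506, 0.5998, 0.2226] [180.    0.  157.3] [-66.52, 18.39, -4.02, 83.11, 1.29, 78.54, -3.26] 0.6500171317452279
[0.2506, 0.5998, 0.2226] [180.    0.  157.3] [-66.52, 18.39, -4.02, 83.11, 1.29, 78.54, -3.26] 0.6500171317452279validation failed for argument at $[0]...
validation failed for argument at $[0]...
```

```bash
python3 -m creep '[{"wx":0,"wy":0,"wz":0,"tx":0,"ty":-30,"tz":-40,"gripper":1},{"wx":0,"wy":0,"wz":0,"tx":0,"ty":-60,"tz":-70,"gripper":1},{"wx":0,"wy":0,"wz":0,"tx":0,"ty":-85,"tz":-100,"gripper":1},{"wx":0,"wy":0,"wz":0,"tx":0,"ty":-110,"tz":-130,"gripper":1},{"wx":0,"wy":0,"wz":0,"tx":0,"ty":-130,"tz":-160,"gripper":1}]'
python3 - <<'E'
from h import *
p,R,o=pose(); print(p.round(4).tolist(),np.round(o['tool_rot'],1),np.round(o['qpos'],2).tolist(), np.hypot(*p[:2]))
E
```

```text
time_s: 1.62
tool_pos: [0.1997, 0.478, 0.3841]
tool_rot: [-180.0, 0.0, 157.3]
force: [0.2, 0.7, -0.9]
grip_width: 0.0871
grasp_force: 0.0
[0.1997, 0.478, 0.3841] [-180.     0.   157.3] [-65.94, 0.82, -4.38, 85.2, 0.07, 93.98, -2.99] 0.5180383934055868
```

```bash
python3 -m creep '[{"wx":7,"wy":0,"wz":0,"tx":0,"ty":-25,"tz":0,"gripper":1},{"wx":14,"wy":0,"wz":0,"tx":0,"ty":-50,"tz":0,"gripper":1},{"wx":21,"wy":0,"wz":0,"tx":0,"ty":-75,"tz":0,"gripper":1},{"wx":28,"wy":0,"wz":0,"tx":0,"ty":-100,"tz":0,"gripper":1},{"wx":35,"wy":0,"wz":0,"tx":0,"ty":-125,"tz":0,"gripper":1}]'
cat > fit.py <<'E'
from h import *
import json,os
from scipy.optimize import least_squares
p,R,o=pose(); q=np.array(o['qpos']); D=json.load(open('fk.json')) if os.path.exists('fk.json') else [
 [[.2506,.5998,.2226],[-66.52,18.39,-4.02,83.11,1.29,78.54,-3.26]],[[.1997,.478,.3841],[-65.94,.82,-4.38,85.2,.07,93.98,-2.99]]]
D.append([p.tolist(),q.tolist()]); json.dump(D,open('fk.json','w'))
Q=np.radians([d[1] for d in D]); P=np.array([d[0] for d in D]); r=np.hypot(P[:,0],P[:,1])
a,b,c=Q[:,1],Q[:,1]+Q[:,3],Q[:,1]+Q[:,3]+Q[:,5]
# linear: r=L1 sin a+L2 sin b+L3 sin c + e cos b.. ; z=h+L1 cos a+L2 cos b+L3 cos c - e sin b
A=np.vstack([np.c_[np.sin(a),np.sin(b),np.sin(c),0*a],np.c_[np.cos(a),np.cos(b),np.cos(c),0*a+1]])
x,res,rk,sv=np.linalg.lstsq(A,np.r_[r,P[:,2]],rcond=None)
print('L1,L2,L3,h',x.round(4),'err',(A@x-np.r_[r,P[:,2]]).round(4),sv.round(3))
print(np.round(p,4),np.round(o['tool_rot'],1),np.round(q,1).tolist(),'r',r[-1].round(3),'az',np.degrees(np.arctan2(p[1],p[0])).round(1),'wristxy r', (x[0]*np.sin(a[-1])+x[1]*np.sin(b[-1])).round(3),'z',(x[3]+x[0]*np.cos(a[-1])+x[1]*np.cos(b[-1])).round(3))
E
python3 fit.py
```

```text
time_s: 2.03
tool_pos: [0.1571, 0.3759, 0.3649]
tool_rot: [-149.4, -0.0, 157.4]
force: [0.7, -0.2, -1.4]
grip_width: 0.0872
grasp_force: 0.0
L1,L2,L3,h [0.4694 0.5126 0.3651 0.2447] err [ 0.0001  0.0001 -0.0002  0.0003  0.0005 -0.0007] [2.966 1.746 0.365 0.147]
[0.1571 0.3759 0.3649] [-149.4   -0.   157.4] [-75.6, 10.0, 6.6, 83.2, -2.1, 117.4, -1.8] r 0.407 az 67.3 wristxy r 0.593 z 0.678
```

Run:
```python
from h import *
p,W=cloud('top'); q,V=cloud('scene'); w=np.vstack([W.reshape(-1,3),V.reshape(-1,3)]); w=w[~np.isnan(w[:,0])]
print('max z per cell (rows x, cols y), z<0.9')
ys=np.arange(.5,-.5,-.08)
print('      ',ys.round(2))
for x in np.arange(-.1,.5,.08):
    row=[]
    for y in ys:
        m=(abs(w[:,0]-x)<.04)&(abs(w[:,1]-y)<.04)
        row.append('%5.2f'%np.percentile(w[m,2],99) if m.sum()>3 else '  .  ')
    print('%.2f'%x,' '.join(row))
# sheath inner radius vs z
for z in np.arange(.05,.9,.1):
    m=(abs(w[:,2]-z)<.04)&(abs(w[:,0]-.45)<.13)&(w[:,1]>.0)&(w[:,1]<.24)
    r=np.hypot(w[m,0],w[m,1]); print(round(z,2),m.sum(),np.percentile(r,[1,5,50]).round(3) if m.sum() else '')
```

```text
max z per cell (rows x, cols y), z<0.9
       [ 0.5   0.42  0.34  0.26  0.18  0.1   0.02 -0.06 -0.14 -0.22 -0.3  -0.38
 -0.46]
-0.10 -0.89 -0.88 -0.89 -0.89 -0.89   .     .     .   -0.78 -0.89 -0.89 -0.88 -0.89
-0.02 -0.89 -0.89 -0.89 -0.89 -0.80   .     .    0.12  0.02 -0.81 -0.89 -0.89 -0.89
0.06 -0.89 -0.89 -0.89 -0.89  0.00  0.02  0.23  0.21  0.01   .     .     .     .  
0.14 -0.89  0.38 -0.02 -0.07  0.00  0.00  0.02  0.01  0.00   .     .     .     .  
0.22  0.42  0.44  0.04  0.05  0.06  0.07  0.06  0.01  0.01  0.01  0.06  0.10  0.01
0.30  0.03  0.04  0.06  0.06  0.06  0.06  0.01  0.01  0.01  0.01  0.10  0.10  0.01
0.38  0.03  0.04  0.04  0.05  0.43  0.42  0.01  0.01  0.01  0.01  0.10  0.10  0.01
0.46  0.00  0.01  0.00  0.01  0.54  0.88  0.01  0.01  0.05  0.07  0.10  0.01  0.01
0.05 3242 [0.335 0.345 0.387]
0.15 838 [0.421 0.422 0.437]
0.25 824 [0.422 0.424 0.433]
0.35 913 [0.425 0.428 0.439]
0.45 1297 [0.438 0.442 0.451]
0.55 808 [0.454 0.456 0.464]
0.65 1216 [0.475 0.476 0.488]
0.75 1904 [0.498 0.5   0.514]
0.85 8513 [0.482 0.486 0.522]
```

```bash
python3 -m creep '[{"wx":-1,"wy":0,"wz":0,"tx":0,"ty":-8,"tz":38,"gripper":1},{"wx":-3,"wy":0,"wz":0,"tx":0,"ty":-16,"tz":76,"gripper":1},{"wx":-5,"wy":0,"wz":0,"tx":0,"ty":-25,"tz":115,"gripper":1},{"wx":-6,"wy":0,"wz":0,"tx":0,"ty":-34,"tz":155,"gripper":1},{"wx":-7,"wy":0,"wz":0,"tx":0,"ty":-42,"tz":195,"gripper":1}]'
python3 fit.py
cat >> h.py <<'E'
def cyl(r,az,z,t,spin):
    """row numbers to reach TCP at cylinder (r,az,z), tips tilted t deg to base, tool y at az+spin"""
    p,R,o=pose(); a=np.radians(az); T=np.radians(t)
    er=np.array([np.cos(a),np.sin(a),0]); up=np.array([0,0,1.])
    zt=-np.sin(T)*er-np.cos(T)*up; yt=np.cos(T)*er-np.sin(T)*up
    R1=np.c_[np.cross(yt,zt),yt,zt]@Ro.from_euler('z',-spin,degrees=True).as_matrix()
    return (R.T@(np.array([r*er[0],r*er[1],z])-p)*1000).round(), Ro.from_matrix(R.T@R1).as_rotvec(degrees=True).round(1)
E
python3 -c "
from h import *
print(cyl(.21,67.3,.151,20,0)); print(cyl(.21,67.3,.151,20,80))"
```

```text
time_s: 2.55
tool_pos: [0.1038, 0.248, 0.2195]
tool_rot: [-156.5, 0.1, 157.5]
force: [-0.1, -0.1, 0.2]
grip_width: 0.0871
grasp_force: 0.0
L1,L2,L3,h [0.4669 0.5131 0.3646 0.2467] err [-0.0002  0.0005  0.0001 -0.0003  0.0002  0.0004 -0.0008  0.0002] [3.408 2.027 0.485 0.191]
[0.1038 0.248  0.2195] [-1.565e+02  1.000e-01  1.575e+02] [-76.4, -9.4, 4.7, 116.8, -0.9, 96.1, -4.3] r 0.269 az 67.3 wristxy r 0.413 z 0.554
(array([  0., -27.,  86.]), array([-3.5,  0.2,  0.1]))
(array([  0., -27.,  86.]), array([ -3. ,  -2.3, -79.9]))
```

```bash
python3 -m creep '[{"wx":-1,"wy":0,"wz":-7,"tx":0,"ty":-6,"tz":18,"gripper":1},{"wx":-1,"wy":0,"wz":-14,"tx":0,"ty":-11,"tz":35,"gripper":1},{"wx":-2,"wy":-1,"wz":-21,"tx":0,"ty":-16,"tz":52,"gripper":1},{"wx":-2,"wy":-1,"wz":-28,"tx":0,"ty":-22,"tz":69,"gripper":1},{"wx":-3,"wy":-1,"wz":-35,"tx":0,"ty":-27,"tz":86,"gripper":1}]'
python3 fit.py
python3 -m creep '[{"wx":0,"wy":0,"wz":-7,"tx":0,"ty":0,"tz":0,"gripper":1},{"wx":0,"wy":0,"wz":-14,"tx":0,"ty":0,"tz":0,"gripper":1},{"wx":0,"wy":0,"wz":-21,"tx":0,"ty":0,"tz":0,"gripper":1},{"wx":0,"wy":0,"wz":-28,"tx":0,"ty":0,"tz":0,"gripper":1},{"wx":0,"wy":0,"wz":-35,"tx":0,"ty":0,"tz":0,"gripper":1}]'
python3 fit.py
python3 -c "
from h import *
for d in (7,14,21,28,35): print(cyl(.21,67.3-d,.151,20,80))"
```

```text
time_s: 2.97
tool_pos: [0.0815, 0.1942, 0.1523]
tool_rot: [-163.0, -11.5, -168.9]
force: [-0.5, 0.5, -0.1]
grip_width: 0.087
grasp_force: 0.0
L1,L2,L3,h [0.4658 0.5133 0.3648 0.2478] err [-0.0003  0.0007  0.      0.     -0.0003  0.0001  0.0003 -0.0009  0.
  0.0005] [3.803 2.269 0.579 0.221]
[0.0815 0.1942 0.1523] [-163.   -11.5 -168.9] [-78.5, -17.1, 5.5, 129.8, -0.3, 87.6, 29.4] r 0.211 az 67.2 wristxy r 0.337 z 0.495
time_s: 3.38
tool_pos: [0.0819, 0.1946, 0.153]
tool_rot: [-172.7, -19.1, -133.5]
force: [0.7, -0.0, 0.4]
grip_width: 0.087
grasp_force: 0.0
L1,L2,L3,h [0.4653 0.5135 0.3649 0.2484] err [-0.0003  0.0009  0.      0.0002 -0.0001 -0.0004 -0.      0.0002 -0.001
 -0.0001  0.0003  0.0006] [4.167 2.485 0.638 0.231]
[0.0819 0.1946 0.153 ] [-172.7  -19.1 -133.5] [-79.7, -17.2, 6.6, 129.7, -0.0, 87.7, 64.0] r 0.211 az 67.2 wristxy r 0.337 z 0.496
(array([ -7., -24.,   3.]), array([-2.7,  0.3, -3. ]))
(array([-11., -50.,   5.]), array([-5. ,  0.9,  3.6]))
(array([-12., -75.,   7.]), array([-7.3,  1.6, 10.1]))
(array([ -11., -100.,   11.]), array([-9.6,  2.2, 16.7]))
(array([  -6., -125.,   16.]), array([-11.9,   2.8,  23.3]))
```

```bash
python3 -m creep '[{"wx":-3,"wy":0,"wz":4,"tx":-4,"ty":-25,"tz":0,"gripper":1},{"wx":-5,"wy":1,"wz":9,"tx":-9,"ty":-50,"tz":2,"gripper":1},{"wx":-7,"wy":1.5,"wz":13,"tx":-10,"ty":-75,"tz":4,"gripper":1},{"wx":-9.6,"wy":2.2,"wz":18,"tx":-9,"ty":-100,"tz":8,"gripper":1},{"wx":-11.9,"wy":2.8,"wz":23.3,"tx":-4,"ty":-125,"tz":12,"gripper":1}]'
python3 fit.py
python3 -c "
from h import *
for d in (7,14,21,28,35): print(cyl(.217,32.3-d,.155,20,80))"
```

```text
time_s: 3.8
tool_pos: [0.1611, 0.1338, 0.1545]
tool_rot: [-175.1, -19.3, -150.1]
force: [1.6, 1.2, 0.4]
grip_width: 0.0874
grasp_force: 0.0
L1,L2,L3,h [0.4678 0.513  0.3648 0.2457] err [ 0.      0.0005  0.0001 -0.0006 -0.0011 -0.0015  0.0029 -0.0001  0.0001
 -0.0011 -0.0001  0.0003  0.0005  0.0003] [4.505 2.682 0.678 0.237]
[0.1611 0.1338 0.1545] [-175.1  -19.3 -150.1] [-36.4, -17.3, -8.1, 129.5, -2.2, 87.5, 77.5] r 0.209 az 39.7 wristxy r 0.336 z 0.498
(array([ -9., -53.,   1.]), array([-6.4,  1.4, 14.3]))
(array([ -6., -79.,   4.]), array([-8.7,  1.9, 20.9]))
(array([   1., -105.,    9.]), array([-11. ,   2.4,  27.5]))
(array([  10., -129.,   14.]), array([-13.4,   2.9,  34.1]))
(array([  22., -151.,   20.]), array([-15.7,   3.4,  40.6]))
```

```bash
python3 -m creep '[{"wx":-3,"wy":0.7,"wz":7,"tx":-5,"ty":-26,"tz":0,"gripper":1},{"wx":-6.4,"wy":1.4,"wz":14,"tx":-9,"ty":-53,"tz":1,"gripper":1},{"wx":-8.7,"wy":1.9,"wz":21,"tx":-6,"ty":-79,"tz":4,"gripper":1},{"wx":-11,"wy":2.4,"wz":27.5,"tx":1,"ty":-105,"tz":9,"gripper":1},{"wx":-12,"wy":2.6,"wz":31,"tx":5,"ty":-117,"tz":11,"gripper":1}]'
python3 fit.py
python3 -c "
from h import *
for d in (7,14,21,28,35): print(cyl(.225,8-d,.16,20,80))"
```

```text
time_s: 4.22
tool_pos: [0.2157, 0.0261, 0.1553]
tool_rot: [-176.0, -19.5, 176.3]
force: [0.0, -0.4, 0.0]
grip_width: 0.087
grasp_force: 0.0
L1,L2,L3,h [0.4671 0.5132 0.3649 0.2464] err [-0.      0.0006  0.0001 -0.0004 -0.0009 -0.0012  0.0032 -0.0011 -0.0001
  0.0001 -0.0011 -0.0001  0.0003  0.0005  0.0002  0.0004] [4.821 2.864 0.706 0.24 ]
[0.2157 0.0261 0.1553] [-176.   -19.5  176.3] [-18.7, -16.8, 5.8, 129.1, -0.1, 87.5, 73.7] r 0.217 az 6.9 wristxy r 0.34 z 0.499
(array([ -8., -22.,  -6.]), array([-2.4,  0.5,  5.6]))
(array([ -9., -49.,  -5.]), array([-4.8,  1. , 12.2]))
(array([ -6., -77.,  -2.]), array([-7.1,  1.4, 18.7]))
(array([  -1., -103.,    2.]), array([-9.5,  1.8, 25.3]))
(array([   8., -129.,    7.]), array([-11.8,   2.3,  31.9]))
```

Past the sheath's azimuth without contact; I continue to az −27, then go over the knob.

```bash
python3 -m creep '[{"wx":-2.4,"wy":0.5,"wz":5.6,"tx":-8,"ty":-22,"tz":-6,"gripper":1},{"wx":-4.8,"wy":1,"wz":12,"tx":-9,"ty":-49,"tz":-5,"gripper":1},{"wx":-7,"wy":1.4,"wz":18.7,"tx":-6,"ty":-77,"tz":-2,"gripper":1},{"wx":-9.5,"wy":1.8,"wz":25.3,"tx":-1,"ty":-103,"tz":2,"gripper":1},{"wx":-11.8,"wy":2.3,"wz":31.9,"tx":8,"ty":-129,"tz":7,"gripper":1}]'
python3 fit.py
python3 -c "
from h import *
print(go([.4575,-.3105,.22],67)); print(go([.3,-.18,.25]))"
```

```text
time_s: 4.63
tool_pos: [0.2013, -0.1017, 0.1601]
tool_rot: [-176.3, -19.6, 142.6]
force: [1.2, -0.3, -0.9]
grip_width: 0.0873
grasp_force: 0.0
L1,L2,L3,h [0.4658 0.5136 0.3653 0.2479] err [-0.0001  0.001  -0.      0.     -0.0003 -0.0006  0.0038 -0.0005 -0.0027
 -0.0004 -0.0002 -0.0013 -0.0005 -0.0001  0.0001 -0.0001  0.      0.0024] [5.118 3.036 0.725 0.243]
[ 0.2013 -0.1017  0.1601] [-176.3  -19.6  142.6] [5.8, -16.8, 14.2, 128.1, 1.4, 88.0, 71.7] r 0.225 az -26.8 wristxy r 0.344 z 0.507
(array([-291. ,  -21.1, -166.5]), array([-16.1, -14.3,  75.4]))
(array([ -88.4,  -10.5, -126.7]), np.int64(0))
```

```bash
python3 -m creep '[{"wx":-1,"wy":-1,"wz":6,"tx":-18,"ty":-2,"tz":-25,"gripper":1},{"wx":-2,"wy":-2,"wz":12,"tx":-36,"ty":-4,"tz":-50,"gripper":1},{"wx":-4,"wy":-3,"wz":18,"tx":-54,"ty":-6,"tz":-76,"gripper":1},{"wx":-6,"wy":-4,"wz":24,"tx":-72,"ty":-8,"tz":-102,"gripper":1},{"wx":-7,"wy":-5,"wz":30,"tx":-88,"ty":-10,"tz":-127,"gripper":1}]'
python3 -c "
from h import *
print(np.round(get_obs()['qpos'],1),go([.4575,-.3105,.20],67)); "
```

```text
time_s: 5.05
tool_pos: [0.301, -0.1792, 0.2509]
tool_rot: [-174.8, -12.1, 111.8]
force: [0.3, -0.5, -0.3]
grip_width: 0.0869
grasp_force: 0.0
[ 11.2  -9.9  16.7 110.8  -1.1  91.4  49.8] (array([-186.7,   97.2,    3.1]), array([-9.7, -9.5, 45.2]))
```

```bash
python3 -m creep '[{"wx":-1,"wy":-1,"wz":6,"tx":-30,"ty":16,"tz":0,"gripper":1},{"wx":-3,"wy":-3,"wz":12,"tx":-60,"ty":32,"tz":0,"gripper":1},{"wx":-4,"wy":-4,"wz":18,"tx":-90,"ty":48,"tz":0,"gripper":1},{"wx":-5,"wy":-5,"wz":24,"tx":-120,"ty":64,"tz":1,"gripper":1},{"wx":-6,"wy":-6,"wz":30,"tx":-150,"ty":80,"tz":1,"gripper":1}]'
python3 -c "
from h import *
print(np.round(get_obs()['qpos'],1),go([.4575,-.3105,.18],67)); "
```

```text
time_s: 5.47
tool_pos: [0.43, -0.2824, 0.209]
tool_rot: [-176.7, -3.8, 82.2]
force: [-1.4, 0.9, 1.1]
grip_width: 0.0874
grasp_force: 0.0
[ 13.8   5.9  19.5 100.2  -4.1  79.   26.5] (array([-26. ,  32.6,  25.5]), array([-3.8, -3.4, 15.3]))
```

```bash
python3 -m creep '[{"wx":-1,"wy":-1,"wz":6,"tx":-9,"ty":11,"tz":8,"gripper":1},{"wx":-2.5,"wy":-2.3,"wz":12,"tx":-18,"ty":22,"tz":16,"gripper":1},{"wx":-3.8,"wy":-3.4,"wz":15.3,"tx":-26,"ty":32.6,"tz":25.5,"gripper":1},{"wx":-3.8,"wy":-3.4,"wz":15.3,"tx":-26,"ty":32.6,"tz":25.5,"gripper":1}]'
python3 - <<'E'
from h import *
snap('wrist','w1.png'); print(go([.4575,-.3105,.090-env.grip_depth],67))
for c in ['wrist','scene']:
  if c=='scene': optics.read_camera(c)
  for q in ['knob_grip','bar_end','file_grip','file_butt']:
    print(c,q,[(np.round(x['point'],3).tolist(),round(x['confidence'],2)) for x in nets.place_of(q,c)[:2]])
E
```

```text
time_s: 5.8
tool_pos: [0.4564, -0.3088, 0.178]
tool_rot: [-179.8, -0.0, 67.3]
force: [0.0, 0.1, -0.7]
grip_width: 0.087
grasp_force: 0.0
(array([ -1.4,   2.8, 107.5]), array([-0.3, -0.1,  0.4]))
wrist knob_grip [([0.456, -0.31, 0.086], 0.9)]
wrist bar_end [([0.495, -0.214, 0.056], 0.58)]
wrist file_grip [([0.543, -0.218, 0.02], 0.93)]
wrist file_butt [([0.46, -0.216, 0.02], 0.7)]
scene knob_grip [([0.459, -0.304, 0.085], 0.86), ([0.632, -0.108, 0.008], 0.64)]
scene bar_end [([0.497, -0.212, 0.058], 0.94), ([0.54, -0.221, 0.022], 0.62)]
scene file_grip [([0.54, -0.22, 0.022], 0.8)]
scene file_butt [([0.466, -0.213, 0.019], 0.65)]
```

View pics/w1.png

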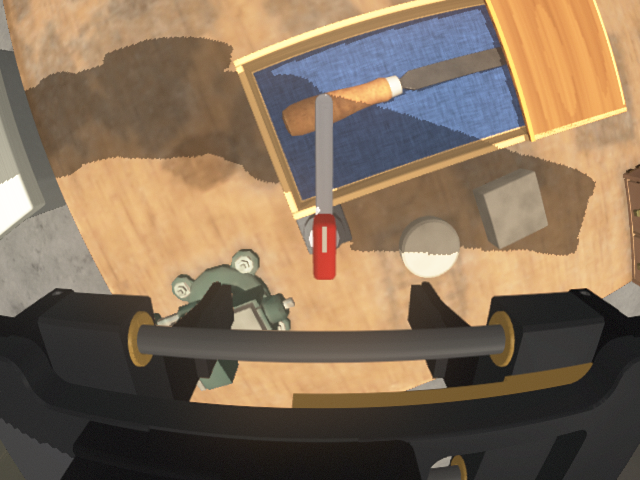

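The knob shows centred between the fingers at (325,245), aligned with the tool, with the tin at (430,248) and the vise at lower left. I narrow the fingers and descend.

```bash
python3 -m creep '[{"wx":-0.3,"wy":0,"wz":0.4,"tx":-1,"ty":2,"tz":15,"gripper":-0.2},{"wx":-0.3,"wy":0,"wz":0.4,"tx":-1,"ty":2,"tz":40,"gripper":-0.2},{"wx":-0.3,"wy":0,"wz":0.4,"tx":-1,"ty":2,"tz":70,"gripper":-0.2},{"wx":-0.3,"wy":0,"wz":0.4,"tx":-1,"ty":2,"tz":95,"gripper":-0.2},{"wx":-0.3,"wy":0,"wz":0.4,"tx":-1,"ty":2,"tz":108,"gripper":-0.2}]'
python3 -m creep '[{"wx":0,"wy":0,"wz":0,"tx":0,"ty":0,"tz":0,"gripper":-1},{"wx":0,"wy":0,"wz":0,"tx":0,"ty":0,"tz":0,"gripper":-1},{"wx":0,"wy":0,"wz":0,"tx":0,"ty":0,"tz":0,"gripper":-1},{"wx":0,"wy":0,"wz":0,"tx":0,"ty":0,"tz":0,"gripper":-1},{"wx":0,"wy":0,"wz":0,"tx":0,"ty":0,"tz":0,"gripper":-1}]' 30
python3 -c "
from h import *
print(np.round(get_obs()['qpos'],1),go([.4575,-.3105,.090-env.grip_depth],67)); "
```

```text
time_s: 6.72
tool_pos: [0.4548, -0.3093, 0.0674]
tool_rot: [-179.8, -0.0, 66.9]
force: [-0.6, 0.1, -0.4]
grip_width: 0.0615
grasp_force: 0.0
time_s: 7.13
tool_pos: [0.4575, -0.3112, 0.0719]
tool_rot: [179.8, -0.0, 66.9]
force: [-0.4, -0.2, -0.6]
grip_width: 0.0284
grasp_force: 0.0
[ 13.6  14.1  20.3 107.8  -5.7  58.9  13.1] (array([ 0.6, -0.3,  0.6]), array([ 0.2, -0. , -0.1]))
```

Fingers are still closing; keep closing, then press down 8 mm.

```bash
python3 -m creep '[{"wx":0,"wy":0,"wz":0,"tx":0,"ty":0,"tz":0,"gripper":-1},{"wx":0,"wy":0,"wz":0,"tx":0,"ty":0,"tz":0,"gripper":-1},{"wx":0,"wy":0,"wz":0,"tx":0,"ty":0,"tz":0,"gripper":-1},{"wx":0,"wy":0,"wz":0,"tx":0,"ty":0,"tz":0,"gripper":-1},{"wx":0,"wy":0,"wz":0,"tx":0,"ty":0,"tz":0,"gripper":-1}]' 40
python3 -m creep '[{"wx":0,"wy":0,"wz":0,"tx":0,"ty":0,"tz":3,"gripper":-1},{"wx":0,"wy":0,"wz":0,"tx":0,"ty":0,"tz":6,"gripper":-1},{"wx":0,"wy":0,"wz":0,"tx":0,"ty":0,"tz":8,"gripper":-1},{"wx":0,"wy":0,"wz":0,"tx":0,"ty":0,"tz":8,"gripper":-1},{"wx":0,"wy":0,"wz":0,"tx":0,"ty":0,"tz":8,"gripper":-1}]' 40
```

```text
time_s: 7.55
tool_pos: [0.4575, -0.311, 0.0711]
tool_rot: [179.8, -0.0, 66.9]
force: [2.1, -1.5, 2.4]
grip_width: 0.0156
grasp_force: 40.0
time_s: 7.97
tool_pos: [0.4574, -0.311, 0.0629]
tool_rot: [179.8, -0.0, 66.9]
force: [2.6, -0.3, 5.1]
grip_width: 0.0156
grasp_force: 40.0
```

```bash
python3 -m creep '[{"wx":0,"wy":0,"wz":-6,"tx":0,"ty":0,"tz":0,"gripper":-1},{"wx":0,"wy":0,"wz":-12,"tx":0,"ty":0,"tz":0,"gripper":-1},{"wx":0,"wy":0,"wz":-18,"tx":0,"ty":0,"tz":0,"gripper":-1},{"wx":0,"wy":0,"wz":-24,"tx":0,"ty":0,"tz":0,"gripper":-1},{"wx":0,"wy":0,"wz":-30,"tx":0,"ty":0,"tz":0,"gripper":-1}]' 40
python3 -c "
from h import *
o=get_obs();print(np.round(o['qpos'],1),o['wrist_torque']); optics.read_camera('scene')
for q in ['knob_grip','bar_end']: print(q,[(np.round(x['point'],3).tolist(),round(x['confidence'],2)) for x in nets.place_of(q,'scene')[:2]])"
```

```text
time_s: 8.38
tool_pos: [0.4581, -0.3111, 0.0633]
tool_rot: [179.8, 0.1, 97.2]
force: [3.7, -0.9, 5.8]
grip_width: 0.0153
grasp_force: 40.0
[ 17.2  14.5  16.2 108.1  -4.8  57.9  42.6] [-0.28427749 -0.72208763 -0.06195411]
knob_grip [([0.458, -0.304, 0.075], 0.6)]
bar_end []
```

```bash
python3 -m creep '[{"wx":0,"wy":0,"wz":-6,"tx":0,"ty":0,"tz":0,"gripper":-1},{"wx":0,"wy":0,"wz":-12,"tx":0,"ty":0,"tz":0,"gripper":-1},{"wx":0,"wy":0,"wz":-18,"tx":0,"ty":0,"tz":0,"gripper":-1},{"wx":0,"wy":0,"wz":-24,"tx":0,"ty":0,"tz":0,"gripper":-1},{"wx":0,"wy":0,"wz":-30,"tx":0,"ty":0,"tz":0,"gripper":-1}]' 40
python3 -m creep '[{"wx":0,"wy":0,"wz":-5,"tx":0,"ty":0,"tz":0,"gripper":-1},{"wx":0,"wy":0,"wz":-10,"tx":0,"ty":0,"tz":0,"gripper":-1},{"wx":0,"wy":0,"wz":-15,"tx":0,"ty":0,"tz":0,"gripper":-1},{"wx":0,"wy":0,"wz":-20,"tx":0,"ty":0,"tz":0,"gripper":-1},{"wx":0,"wy":0,"wz":-21,"tx":0,"ty":0,"tz":0,"gripper":-1}]' 40
python3 -c "
from h import *
o=get_obs();print(np.round(o['qpos'],1),o['wrist_torque']); optics.read_camera('scene')
for q in ['knob_grip','bar_end']: print(q,[(np.round(x['point'],3).tolist(),round(x['confidence'],2)) for x in nets.place_of(q,'scene')[:2]])"
```

```text
time_s: 8.95
tool_pos: [0.4587, -0.3109, 0.0634]
tool_rot: [179.8, 0.2, 127.2]
force: [5.1, -1.2, 5.7]
grip_width: 0.0157
grasp_force: 40.0
time_s: 9.37
tool_pos: [0.459, -0.3105, 0.0634]
tool_rot: [179.9, 0.3, 148.1]
force: [4.6, -0.3, 4.8]
grip_width: 0.0156
grasp_force: 40.0
[ 22.9  14.3   9.6 107.8  -3.   57.8  91.9] [ 0.06734256 -1.0150923  -0.36123545]
knob_grip []
bar_end [([0.372, -0.255, 0.052], 0.75)]
```

```bash
python3 -m creep '[{"wx":0,"wy":0,"wz":0,"tx":0,"ty":0,"tz":-3,"gripper":-1},{"wx":0,"wy":0,"wz":0,"tx":0,"ty":0,"tz":-6,"gripper":-1},{"wx":0,"wy":0,"wz":0,"tx":0,"ty":0,"tz":-8,"gripper":-1},{"wx":0,"wy":0,"wz":0,"tx":0,"ty":0,"tz":-8,"gripper":-0.4},{"wx":0,"wy":0,"wz":0,"tx":0,"ty":0,"tz":-8,"gripper":-0.4}]'
python3 -m creep '[{"wx":0,"wy":0,"wz":0,"tx":0,"ty":0,"tz":0,"gripper":-0.3},{"wx":0,"wy":0,"wz":0,"tx":0,"ty":0,"tz":0,"gripper":-0.3},{"wx":0,"wy":0,"wz":0,"tx":0,"ty":0,"tz":0,"gripper":-0.3},{"wx":0,"wy":0,"wz":0,"tx":0,"ty":0,"tz":-30,"gripper":-0.3},{"wx":0,"wy":0,"wz":0,"tx":0,"ty":0,"tz":-65,"gripper":-0.3}]'
python3 -c "
from h import *
o=get_obs();print(np.round(o['qpos'],1)); print(go([.52,-.22,.2],90))"
```

```text
time_s: 9.93
tool_pos: [0.4552, -0.3099, 0.0694]
tool_rot: [180.0, -0.1, 147.9]
force: [-0.3, -0.5, -0.1]
grip_width: 0.0225
grasp_force: 0.0
time_s: 10.35
tool_pos: [0.4538, -0.3092, 0.1329]
tool_rot: [-180.0, -0.4, 147.9]
force: [0.6, -0.5, 0.7]
grip_width: 0.0303
grasp_force: 0.0
[ 22.5  10.   10.  104.2  -1.9  66.4  90.9]
(array([ -8.1, 110.7, -67.2]), array([-0.2, -0.4, 57.9]))
```

```bash
python3 -m creep '[{"wx":0,"wy":0,"wz":0,"tx":0,"ty":0,"tz":-40,"gripper":0.3},{"wx":0,"wy":0,"wz":-6,"tx":-10,"ty":20,"tz":-50,"gripper":0.3},{"wx":0,"wy":0,"wz":-12,"tx":-20,"ty":50,"tz":-50,"gripper":0.3},{"wx":0,"wy":0,"wz":-18,"tx":-25,"ty":80,"tz":-50,"gripper":0.3},{"wx":0,"wy":0,"wz":-24,"tx":-25,"ty":110,"tz":-50,"gripper":0.3}]'
python3 - <<'E'
from h import *
o=get_obs(); print(np.round(o['qpos'],1))
snap('wrist','w2.png')
P={}
for q in ['knob_grip','bar_end','file_grip','file_butt','file_tip','hood_edge']:
    r=nets.place_of(q,'wrist'); print(q,[(np.round(x['point'],3).tolist(),round(x['confidence'],2)) for x in r[:2]])
print(go([.541,-.219,.15],177))
E
```

```text
time_s: 10.77
tool_pos: [0.5371, -0.2304, 0.1857]
tool_rot: [-180.0, 0.1, 172.1]
force: [-0.2, 0.4, -0.0]
grip_width: 0.0539
grasp_force: 0.0
[ 17.1  11.5   4.   96.   -0.8  72.5 103.4]
knob_grip [([0.455, -0.31, 0.088], 0.74)]
bar_end [([0.368, -0.254, 0.06], 0.82)]
file_grip []
file_butt [([0.459, -0.214, 0.021], 0.57)]
file_tip []
hood_edge [([0.654, -0.232, 0.053], 0.8)]
(array([-4. , 14.1, 35.3]), array([-0. ,  0. , -5.3]))
```

View pics/w2.png

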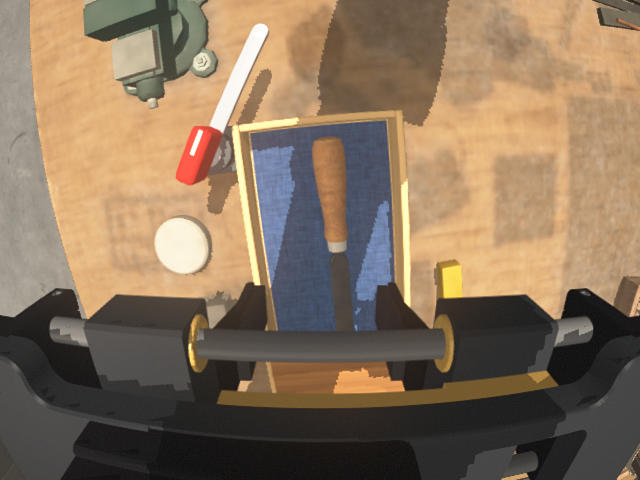

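The bar is off the case (it runs from (205,155) to (262,30)) and the knob is up. The handle runs (327,140)→(337,245) and the blade on to (345,330). I compute the file axis from these pixels.

Run:
```python
from h import *
p,R,o=pose(); im,d=optics.read_camera('wrist'); i=optics.camera_info('wrist'); f=240/np.tan(np.radians(i['fovy'])/2); T=np.array(i['tool_from_camera'])
def w(u,v):
    x,y=u-i['cx'],v-i['cy']; r=np.hypot(x,y); th=r/f; z=np.median(d[v-1:v+2,u-1:u+2])
    c=np.array([x/r*np.tan(th)*z,y/r*np.tan(th)*z,z,1]); return (R@(T@c)[:3]+p).round(4)
b=im.astype(int); mask=((b[...,0]-b[...,2]>45)&(b[...,0]>90)).astype(np.uint8)
L=[]
for v in range(150,240,10):
    u=np.where(mask[v,290:365])[0]+290; um=int(round(u.mean())); q=w(um,v); L.append(q); print(v,u.min(),u.max(),q)
L=np.array(L); k=np.polyfit(L[:,0],L[:,1],1); print('axis deg',np.degrees(np.arctan(k[0])))
for u,v in [(341,275),(345,320)]: print(w(u,v))
print(w(327,141),w(337,243), w(338,249))
print('y at x=.541',np.polyval(k,.541))
```

```text
150 315 345 [ 0.4715 -0.2153  0.0315]
160 315 346 [ 0.4799 -0.2165  0.0326]
170 316 347 [ 0.4886 -0.216   0.0317]
180 318 347 [ 0.4972 -0.2172  0.0312]
190 320 347 [ 0.5062 -0.2167  0.0303]
200 322 347 [ 0.5151 -0.2179  0.0289]
210 324 346 [ 0.5243 -0.2182  0.0276]
220 326 347 [ 0.5339 -0.2185  0.0255]
230 328 348 [ 0.5434 -0.218   0.0251]
axis deg -2.315434480255094
[ 0.5904 -0.2208  0.0162]
[ 0.6407 -0.2229  0.0144]
[ 0.4637 -0.2166  0.0267] [ 0.5555 -0.2205  0.0245] [ 0.5618 -0.2203  0.023 ]
y at x=.541 -0.21853222811202444
```

```bash
python3 -c "
from h import *
print(go([.52,-.2178,.06],177.7)); "
```

```text
(array([ 17. ,  12.3, 125.3]), array([-0.,  0., -6.]))
```

```bash
python3 -m creep '[{"wx":0,"wy":0,"wz":-3,"tx":10,"ty":7,"tz":25,"gripper":0.3},{"wx":0,"wy":0,"wz":-6,"tx":17,"ty":12,"tz":60,"gripper":0.3},{"wx":0,"wy":0,"wz":-6,"tx":17,"ty":12,"tz":95,"gripper":0.3},{"wx":0,"wy":0,"wz":-6,"tx":17,"ty":12,"tz":125,"gripper":0.3},{"wx":0,"wy":0,"wz":-6,"tx":17,"ty":12,"tz":125,"gripper":0.3}]'
python3 -c "
from h import *
print(go([.52,-.2178,.009],177.7)); "
```

```text
time_s: 11.58
tool_pos: [0.5155, -0.2157, 0.0544]
tool_rot: [179.8, -0.6, 177.8]
force: [-2.0, 0.7, -0.7]
grip_width: 0.0564
grasp_force: 0.0
(array([-5. , -2.1, 45.3]), array([ 0.2, -0.6,  0.1]))
```

```bash
python3 -m creep '[{"wx":0,"wy":0,"wz":0,"tx":0,"ty":0,"tz":20,"gripper":0.3},{"wx":0,"wy":0,"wz":0,"tx":0,"ty":0,"tz":38,"gripper":0.3},{"wx":0,"wy":0,"wz":0,"tx":0,"ty":0,"tz":48,"gripper":0.3},{"wx":0,"wy":0,"wz":0,"tx":0,"ty":0,"tz":50,"gripper":0.3},{"wx":0,"wy":0,"wz":0,"tx":0,"ty":0,"tz":50,"gripper":0.3}]'
python3 -m creep '[{"wx":0,"wy":0,"wz":0,"tx":0,"ty":0,"tz":0,"gripper":-1},{"wx":0,"wy":0,"wz":0,"tx":0,"ty":0,"tz":0,"gripper":-1},{"wx":0,"wy":0,"wz":0,"tx":0,"ty":0,"tz":0,"gripper":-1},{"wx":0,"wy":0,"wz":0,"tx":0,"ty":0,"tz":0,"gripper":-1},{"wx":0,"wy":0,"wz":0,"tx":0,"ty":0,"tz":0,"gripper":-1}]' 50
python3 -m creep '[{"wx":0,"wy":0,"wz":0,"tx":0,"ty":0,"tz":0,"gripper":-1},{"wx":0,"wy":0,"wz":0,"tx":0,"ty":0,"tz":0,"gripper":-1},{"wx":0,"wy":0,"wz":0,"tx":0,"ty":0,"tz":0,"gripper":-1},{"wx":0,"wy":0,"wz":0,"tx":0,"ty":0,"tz":0,"gripper":-1}]' 50
python3 - <<'E'
from h import *
p,R,o=pose(); print(np.round(o['qpos'],1), o['tool_rot'], p)
# tilt about the tip: tip at ~ .226 ahead of grasp along -2.3deg, at z .008
a=np.radians(-2.3); tip=np.array([.52+.226*np.cos(a),-.2178+.226*np.sin(a),.008]); ax=np.array([-np.sin(a),np.cos(a),0])
for th in range(3,16,3):
    D=Ro.from_rotvec(ax*np.radians(th)).as_matrix(); pn=tip+D@(p-tip)+[0,0,.002]
    print(th, go(pn,R1=D@R), pn.round(3))
E
```

```text
time_s: 12.0
tool_pos: [0.5212, -0.217, 0.011]
tool_rot: [-180.0, 0.1, 177.8]
force: [-0.6, 0.6, -0.9]
grip_width: 0.0566
grasp_force: 0.0
time_s: 12.42
tool_pos: [0.5215, -0.2166, 0.011]
tool_rot: [-180.0, 0.1, 177.9]
force: [0.2, 0.7, -0.9]
grip_width: 0.0308
grasp_force: 0.0
time_s: 12.75
tool_pos: [0.5213, -0.2165, 0.0107]
tool_rot: [-180.0, 0.1, 177.9]
force: [0.2, 0.7, 2.0]
grip_width: 0.0238
grasp_force: 49.9
[ 17.5  19.4   2.8 108.   -1.2  52.5 108.7] [-1.79994937e+02  7.94125469e-02  1.77884741e+02] [ 0.52128193 -0.21650513  0.01070896]
3 (array([ -0.5,  -0. , -13.8]), array([-0.,  3., -0.])) [ 0.522 -0.217  0.024]
6 (array([ -1.5,  -0. , -25.5]), array([-0.,  6., -0.])) [ 0.523 -0.217  0.036]
9 (array([ -3.2,  -0. , -37.1]), array([-0.,  9., -0.])) [ 0.524 -0.217  0.048]
12 (array([ -5.5,  -0. , -48.7]), array([-0., 12., -0.])) [ 0.527 -0.217  0.059]
15 (array([ -8.4,  -0. , -60.1]), array([-0., 15., -0.])) [ 0.53  -0.217  0.071]
```

```bash
python3 -m creep '[{"wx":0,"wy":3,"wz":0,"tx":-0.5,"ty":0,"tz":-14,"gripper":-1},{"wx":0,"wy":6,"wz":0,"tx":-1.5,"ty":0,"tz":-25.5,"gripper":-1},{"wx":0,"wy":9,"wz":0,"tx":-3,"ty":0,"tz":-37,"gripper":-1},{"wx":0,"wy":12,"wz":0,"tx":-5.5,"ty":0,"tz":-49,"gripper":-1},{"wx":0,"wy":14,"wz":0,"tx":-7,"ty":0,"tz":-57,"gripper":-1}]' 50
python3 -m creep '[{"wx":0,"wy":0,"wz":0,"tx":0,"ty":0,"tz":0,"gripper":-1},{"wx":0,"wy":0,"wz":0,"tx":0,"ty":0,"tz":0,"gripper":-1},{"wx":0,"wy":0,"wz":0,"tx":0,"ty":0,"tz":0,"gripper":-1}]' 50
python3 - <<'E'
from h import *
p,R,o=pose(); print(np.round(o['qpos'],1))
snap('scene','s2.png')
for q in ['file_butt','file_grip']: print(q,[(np.round(x['point'],3).tolist(),round(x['confidence'],2)) for x in nets.place_of(q,'scene')[:2]])
cv2.imwrite('pics/s2c.png',cv2.resize(cv2.imread('pics/s2.png')[180:420,220:540],None,fx=2,fy=2))
E
```

```text
time_s: 13.17
tool_pos: [0.529, -0.2165, 0.0681]
tool_rot: [-180.0, -14.0, 177.9]
force: [1.1, 0.2, -1.3]
grip_width: 0.0239
grasp_force: 49.9
time_s: 13.42
tool_pos: [0.527, -0.2166, 0.0665]
tool_rot: [180.0, -14.0, 177.9]
force: [-0.0, -0.1, -1.2]
grip_width: 0.0238
grasp_force: 49.9
[ 14.4  25.8   3.7  93.    2.2  74.7 105. ]
file_butt [([0.539, -0.37, 0.005], 0.62), ([0.652, -0.233, 0.047], 0.6)]
file_grip [([0.548, -0.216, 0.071], 0.8)]
```

View pics/s2c.png

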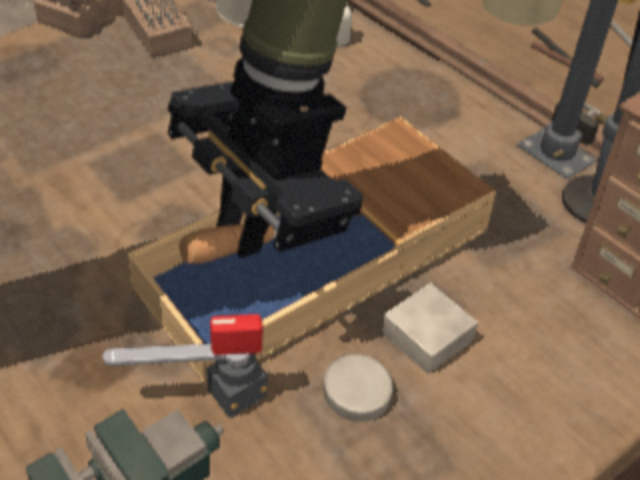

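The handle end (205,243) stands out of the opening, and the knob and bar are clear. I slide the file out along its own axis.

```bash
python3 -m creep '[{"wx":0,"wy":0,"wz":0,"tx":20,"ty":0,"tz":0,"gripper":-1},{"wx":0,"wy":0,"wz":0,"tx":45,"ty":0,"tz":0,"gripper":-1},{"wx":0,"wy":0,"wz":0,"tx":70,"ty":0,"tz":0,"gripper":-1},{"wx":0,"wy":0,"wz":0,"tx":95,"ty":0,"tz":0,"gripper":-1},{"wx":0,"wy":0,"wz":0,"tx":118,"ty":0,"tz":0,"gripper":-1}]' 50
python3 -m creep '[{"wx":0,"wy":0,"wz":0,"tx":8,"ty":0,"tz":-10,"gripper":-1},{"wx":0,"wy":0,"wz":0,"tx":8,"ty":0,"tz":-40,"gripper":-1},{"wx":0,"wy":0,"wz":0,"tx":8,"ty":0,"tz":-75,"gripper":-1},{"wx":0,"wy":0,"wz":0,"tx":8,"ty":0,"tz":-110,"gripper":-1},{"wx":0,"wy":0,"wz":0,"tx":8,"ty":0,"tz":-145,"gripper":-1}]' 50
python3 - <<'E'
from h import *
p,R,o=pose(); print(np.round(o['qpos'],1))
snap('scene','s3.png')
for q in ['file_butt','file_grip','file_tip','knob_grip','powder_tin_mid']: print(q,[(np.round(x['point'],3).tolist(),round(x['confidence'],2)) for x in nets.place_of(q,'scene')[:2]])
E
```

```text
time_s: 13.98
tool_pos: [0.4115, -0.2124, 0.0959]
tool_rot: [180.0, -14.0, 177.9]
force: [-0.7, -0.5, -0.3]
grip_width: 0.0236
grasp_force: 49.9
time_s: 14.4
tool_pos: [0.4408, -0.2134, 0.2405]
tool_rot: [180.0, -13.9, 177.9]
force: [1.4, -0.5, -1.4]
grip_width: 0.0237
grasp_force: 49.9
[ 15.5   8.6   4.5  94.2   3.6  90.4 107.6]
file_butt [([0.387, -0.21, 0.263], 0.85)]
file_grip [([0.46, -0.216, 0.245], 0.57)]
file_tip [([0.658, -0.223, 0.179], 0.66), ([0.63, -0.364, 0.015], 0.54)]
knob_grip [([0.462, -0.304, 0.084], 0.89), ([0.369, -0.25, 0.06], 0.61)]
powder_tin_mid [([0.539, -0.368, 0.008], 0.66)]
```

View pics/s3.png

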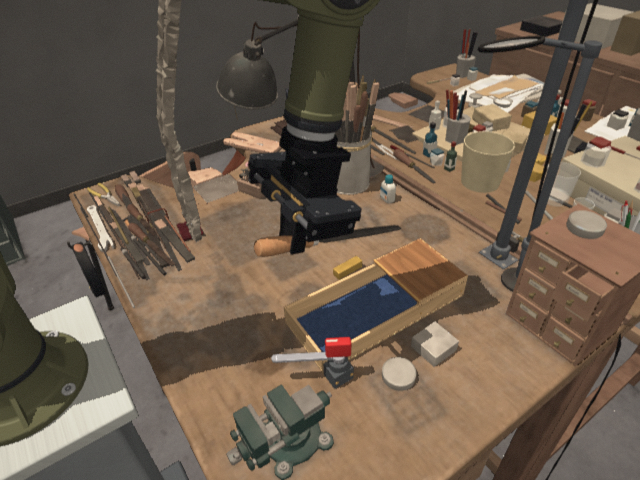

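The file hangs free above the case (tip near (398,228), handle at (275,245)) and the blocks are undisturbed. I let it settle and hand in.

```bash
python3 -m creep '[{"wx":0,"wy":0,"wz":0,"tx":0,"ty":0,"tz":0,"gripper":-1},{"wx":0,"wy":0,"wz":0,"tx":0,"ty":0,"tz":0,"gripper":-1},{"wx":0,"wy":0,"wz":0,"tx":0,"ty":0,"tz":0,"gripper":-1},{"wx":0,"wy":0,"wz":0,"tx":0,"ty":0,"tz":0,"gripper":-1},{"wx":0,"wy":0,"wz":0,"tx":0,"ty":0,"tz":0,"gripper":-1}]' 50
python3 -m creep '[{"wx":0,"wy":0,"wz":0,"tx":0,"ty":0,"tz":0,"gripper":-1},{"wx":0,"wy":0,"wz":0,"tx":0,"ty":0,"tz":0,"gripper":-1},{"wx":0,"wy":0,"wz":0,"tx":0,"ty":0,"tz":0,"gripper":-1},{"wx":0,"wy":0,"wz":0,"tx":0,"ty":0,"tz":0,"gripper":-1},{"wx":0,"wy":0,"wz":0,"tx":0,"ty":0,"tz":0,"gripper":-1}]' 50
python3 -c "
from cell import env
print(env.sign_off())"
```

```text
time_s: 15.12
tool_pos: [0.4406, -0.2134, 0.2382]
tool_rot: [180.0, -14.0, 177.9]
force: [-0.6, 0.0, -1.5]
grip_width: 0.0239
grasp_force: 49.9
time_s: 15.53
tool_pos: [0.4408, -0.2135, 0.2386]
tool_rot: [-180.0, -13.9, 177.9]
force: [-0.7, -0.3, -0.9]
grip_width: 0.024
grasp_force: 49.9
the job is handed in; nothing more can be done
None
```

I handed the job in at about 15.5 s, but sign-off returned no verdict: the catch is turned to its end and up, the file is held still about 12 cm or more above the hood, and the tin and both blocks look undisturbed.

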